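# Seat a test plug in a breaker terminal and switch the breaker on

### The arm

A 7-joint arm with a two-finger parallel gripper is mounted at the origin on the work surface. World frame = base frame: x ahead of the robot, y to its left, z up, the work surface at z = 0. Lengths are in m, angles in rad, forces in N, time in s.
With the tool pointing down it reaches from about 0.425 to 0.925 m from the base axis. Payload 6.8 kg.
Tool frame: the origin (TCP) lies on the mounting face of the last link; the fingertips stand 173 mm ahead of it and the grasp point (between the pads) lies 155 mm ahead of it; z points along the fingers, y is the line along which they close (so a half turn about z gives the same grasp; the last joint's range is limited). The gripper opens to 85 mm and grips with 20 to 120 N. Pads are 22 mm wide; open, the fingers measure 114 mm over their backs; the gripper's body (76 mm by 85 mm) begins 54 mm behind the grasp point. The pads swing forward as they close: fully open they stand 13 mm farther back than shut.
Start: joints at [-0.108, 0.477, 0.022, 1.555, -0.011, 1.109, -0.083], TCP at [0.675, 0, 0.405] pointing down, gripper open.
Joint ranges: [-2.96, 2.96], [-0.34, 2.1], [-1.41, 1.46], [0.24, 2.44], [-1.37, 4.51], [0.17, 1.92], [-2.96, 2.96]. Speed limits (rad/s): [2.39, 2.39, 3.14, 3.14, 3.14, 3.14, 3.14].

### API

Orientations are given as a unit quaternion [w, x, y, z].
In Python, from station import bot gives the robot as it stands. The module is installed in compiled form; this text tells all that it offers.
- The arm moves only by the shell command python3 -m pendant 'ROWS' [FORCE]. ROWS is JSON, a list of rows, each a list of 5 numbers: the finger opening in m, from 0 to 0.0854, then the shift along the tool's x, y, z in m, then the turn about the tool's z in degrees. In form: [[jaw, x, y, z, yaw], ...]. A call has 1 to 12 rows; each row shifts and turns the commanded pose from where the row before left it, along the tool's axes as they then stand; what a row does not reach is not made up. A row lasts 1/12 s, in which the tool goes at most 41.7 mm and 7.16 degrees, less where a joint would pass 70% of its speed; a pose out of reach is approached as far as the arm can. A call with a gripper value outside its range is refused whole. The fingers move at their own pace and stop on an object; FORCE is the grip in N (left out, the last holds). Time passes only in rows, so rows that do not move let the fingers close. It gives the time, the measured TCP pose, the force, the opening and the grip force at its end, in the units of the state.
- bot.get_obs(): the state, without advancing time (a new reading comes with each control period).
- bot.read_camera(name): name is "scene" or "side" or "wrist"; returns (picture, depth): 384x512x3 uint8, blue, green, red; 384x512 float32, m along the optical axis (not along the pixel's ray), 0 where there is no reading.
- bot.camera_model(name): a dict with "intrinsics" (3x3 intrinsics, pixels), "R" (3x3) and "t" (3): a world point X has camera coordinates R X + t. Camera axes: x right, y down, z forward; pixel columns grow to the right and rows downward; lengths in m; the calibration is good to about 2 mm. A picture is of the moment at which its call begins: read the wrist's pose just before it. camera_model takes no time and is no camera call; for the wrist camera it gives the pose at the moment of the call.
- bot.hand_in(): hands the job in; it is judged then, once.
Trained networks look in the newest picture that a camera, given by its name, has taken for a name from the list of things; names that differ only in an ending like _2 or _b are one class to them, and where a whole thing is asked for, a point or a joint stands for the part that bears it (a point fixed in the world has none). Each returns a list of dicts, best first, with "score" (0 to 1); they miss things now and then, are a little off and sometimes report something else, mostly with a low value. They report only what shows in the picture. A call takes as long as a camera call. They do not tell look-alikes from the thing itself.
- bot.boxes_of(name, camera): "at" ([column, row] in pixels, amid what is visible of it).
- bot.trace(name, camera): "mask" (384x512 bool, what is visible of it) and "at" ([column, row] in pixels, amid what is visible of it).
- bot.pinpoint(name, camera): "at" ([column, row] in pixels: a listed point, or the origin of a listed thing).
The state is a dict: "t": time; "q": joint angles; "joint_vel": joint speeds; "joint_torque": joint torques, N m; "eef_pos": TCP position; "tool_rot": TCP orientation; "contact_force": force on the tool from outside, world axes, zero at the start; "torque": the same for the moment, N m; "gripper_width": opening from 0.0 (shut) to 1.0 (fully open); "grasp_force": force on a finger pad.
Only numpy, scipy, OpenCV 4.12 (cv2) and the standard library are available. Lean on these libraries where they do the work, as an engineer would, in place of code of your own. Each camera call takes 0.05 s, during which the arm holds its last target. There are 200 camera calls.

### The job

Get the big grey breaker ready for its test: take the test plug with the plain round black knob out of the plug stand and push it, upright, down into the middle well at the end of the breaker where the spring plunger's brass button sticks out, until the plunger has clicked into the plug's groove and the plug stands fully home. Push gently and stop once it is home, since the terminal must not take more than about 3 kg of push. Then throw the breaker's handle fully over towards the plug, let go of everything, and leave the other things on the bench where they are.

Things in the scene. Friction and masses are not known exactly. Their poses are not given: they have to be found in the camera images.
- breaker: Grey moulded breaker, black below, fixed; 140 (x) by 235 (y) by 100 mm high. Origin: centre of its underside; z up. Near its +y end three open wells, 28 mm wide, 72 mm deep, 45 mm apart along x; the middle one (85 mm along y) holds a brass socket. The dark discs near its -y end are closed caps. A bezel 12 mm high (72 by 96 mm) surrounds the handle, mid top.
- well (a point): Centre of the middle well's mouth, in the breaker's top face (100 mm up); axes as the breaker's. The brass socket inside, a cup with a hole 18 mm wide, 36 mm deep and a hard floor, has its mouth 4 to 28 mm below this point and its axis up to 1 mm aside, different each time and not measured. So the plug is home with its tip 40 to 64 mm below: only feel tells. It can catch on the rim.
- plunger (a joint): Ball-nosed spring plunger in the +y side of the socket's hole, 14 mm below its mouth; its 13 mm brass button shows at the +y end face. Value (m) grows outwards: 0 in an empty hole, 0.0015 to 0.0035 on the full rod, 0 to 0.0006 in the groove, plug home and let go. Presses 4 to 7 N sideways; pushing down takes 6 to 12 N on the taper, then 2 to 6 N. The plug does not sink in by its weight.
- plug_knob (a point): Middle of the test plug's black round knob (30 mm diameter, 40 mm high, upright), to grasp; loose, 0.14 to 0.23 kg, in one of the stand's three places. Below it a brass rod, 16 mm by 82 mm: the tip is 102 mm below this point. The foot tapers to 8 mm over its last 5 mm; a groove 3 mm deep, 7 mm wide at the surface, runs round the rod 22.4 mm above the tip. z up the plug.
- plug_tip (a point): Middle of the foot of the same plug's rod, 102 mm below the knob's middle; z up along the plug.
- stand: Grey plastic block, fixed, 190 (its x) by 50 (its y) by 40 mm high, with three holes 18 mm wide and 30 mm deep in a row along its x, 65 mm apart; origin at the centre of its underside. The plugs stand in it with their tips 10 mm over the bench: the plug must rise 30 mm to clear it.
- handle (a joint): Angle of the breaker's black handle (rad): 0 is fully off, leaning 0.4 rad to the breaker's -y end; 0.8 is fully on, leaning 0.4 rad to the +y end (the wells). Hard stop at each end; it stays where left. Turning takes about 0.2 N m, 4 to 5 N near its top. Starts within 0.12 of off.
- handle_tip (a point): Middle of the top of the handle, a bar 30 mm wide (breaker's x), 20 mm thick (breaker's y), 62 mm long from its pivot, which lies over the breaker's origin, 85 mm over the bench, and turns about the breaker's x axis. It can be pushed over from its -y side, above the bezel.
- tee_plug: Another plug in the stand, with a 55 mm cross bar on top, 61 mm high; leave it. Origin at its tip.
- ball_plug: Another plug in the stand, with a 24 mm ball on top, 67 mm high; leave it. Origin at its tip.
- ruler: Wooden ruler lying on the bench, 305 by 30 by 5 mm; leave it. Origin at the centre of its underside.
- small_breaker: Smaller grey breaker, 75 by 130 by 70 mm, loose; leave it. Origin at the centre of its underside.
- screwdriver: Screwdriver lying on the bench; leave it.
- wrench: Wrench lying on the bench; leave it.
- meter: Yellow hand meter, 170 by 85 by 35 mm; leave it. Origin at the centre of its underside.
There are look-alikes about, which are no part of the job. Leave any blue or green look-alike of the part that bears plug_knob alone.

How it is judged:
On the way, in this order (a step that is already met when the one before it is completed fails the run):
1. the plug is drawn out of the stand (height (world z) of plug_tip above 0.06 m), for 0.1 s.
2. the plug is home in the socket with the plunger in its groove, the handle still off (z of plug_tip in the frame of well below -0.037 m and horizontal distance between plug_tip and well below 0.004 m and angle between plug_tip's own z axis and vertical below 0.1 rad and value of joint plunger between -0.001 and 0.0009 m and value of joint handle below 0.3 rad), for 0.3 s.
3. the handle is fully on (value of joint handle above 0.68 rad), for 0.2 s.
At the end, for the whole second after the job is handed in: The plug with the round knob stands in the breaker's middle well: tip more than 37 mm below the top face and within 4 mm of the well's axis, within 0.1 rad of upright, the plunger dropped into its groove (plunger reading under 0.9 mm), at rest and released; the handle at more than 0.68 rad (z of plug_tip in the frame of well below -0.037 m and horizontal distance between plug_tip and well below 0.004 m and angle between plug_tip's own z axis and vertical below 0.1 rad and value of joint plunger between -0.001 and 0.0009 m and value of joint handle above 0.68 rad and linear speed of plug below 0.02 m/s and contact force between the fingers and plug below 0.1 N); the robot touches nothing.
It fails at once if the plug is pressed on the socket's floor with more than 30 N, or on its sides and rim or on the breaker's case with more than 50 N in all (contact force between plug and seat above 30 N or contact force between plug and socket above 50 N or contact force between plug and breaker above 50 N).
It fails at once if another thing on the bench is pushed more than 30 mm away (distance of any of tee_plug, ball_plug, ruler, small_breaker, screwdriver, wrench, meter from where it was at the start of the episode above 0.03 m).
It also fails if it takes over 64 s, if anything falls off the work surface, if the arm or the gripper's body presses on something with over 40 N, if the wrist force passes 120 N, or if a joint passes its speed limit or range.

## Working session

There is one attempt and no reset: what is moved stays moved. The work goes in short steps, Python scripts to look and compute and a shell command to move; the robot and the scene stay as the last step left them, time stands still between calls to the robot, and variables do not carry over. Pictures are saved under pics/ and viewed, at most 10 in all, crops included, and the job is handed in when it is done.

```bash
mkdir -p pics; cat > h.py <<'E'
import numpy as np, cv2
from station import bot
def cam(n):
    m=bot.camera_model(n); p,d=bot.read_camera(n); return p,d,m
def ray(m,uv):
    K,R,t=np.array(m["intrinsics"]),np.array(m["R"]),np.array(m["t"])
    c=-R.T@t; v=R.T@np.linalg.inv(K)@np.array([uv[0],uv[1],1.]); return c,v
def px2w(m,uv,z):   # world point at height z
    c,v=ray(m,uv); return c+v*(z-c[2])/v[2]
def dep2w(m,uv,d):
    c,v=ray(m,uv); return c+v*d
def w2px(m,X):
    q=np.array(m["intrinsics"])@(np.array(m["R"])@np.array(X)+np.array(m["t"])); return q[:2]/q[2]
E
python3 - <<'E'
from h import *
np.set_printoptions(precision=4,suppress=True)
o=bot.get_obs();print(o["eef_pos"],o["tool_rot"],o["contact_force"])
Z={"plug_knob":.112,"stand":0,"well":.1,"breaker":0,"handle_tip":.142,"plug_tip":.01,"tee_plug":.01,"ball_plug":.01}
im=[]
for n in("scene","side"):
    p,d,m=cam(n); im.append(p)
    cv2.imwrite(f"pics/{n}0.png",p)
    for k,z in Z.items():
        for r in bot.pinpoint(k,n)[:3]: print(n,k,round(r["score"],2),np.round(r["at"]),px2w(m,r["at"],z))
E
```

```text
[0.6747 0.     0.4037] [-0.0006  0.7071  0.7071 -0.0007] [ 0.7662 -0.4619 -0.0365]
scene plug_knob 0.93 [ 80. 266.] [ 0.3958 -0.3801  0.112 ]
scene plug_knob 0.8 [123. 249.] [ 0.4389 -0.2971  0.112 ]
scene plug_knob 0.61 [ 93. 237.] [ 0.3538 -0.3049  0.112 ]
scene well 0.72 [249. 170.] [0.5116 0.1119 0.1   ]
scene breaker 0.66 [228. 212.] [0.4918 0.0297 0.    ]
scene breaker 0.42 [248. 168.] [0.4297 0.238  0.    ]
scene handle_tip 0.52 [226. 175.] [0.5034 0.016  0.142 ]
scene plug_tip 0.93 [130. 277.] [ 0.4323 -0.2918  0.01  ]
scene plug_tip 0.64 [ 90. 294.] [ 0.3874 -0.3767  0.01  ]
scene plug_tip 0.6 [105. 268.] [ 0.3584 -0.3024  0.01  ]
scene tee_plug 0.71 [180. 293.] [ 0.5616 -0.2685  0.01  ]
scene ball_plug 0.55 [155. 288.] [ 0.504  -0.2874  0.01  ]
scene ball_plug 0.3 [120. 246.] [ 0.3382 -0.2322  0.01  ]
side plug_knob 0.61 [377. 154.] [ 0.3366 -0.2861  0.112 ]
side plug_knob 0.61 [365. 143.] [ 0.3884 -0.3431  0.112 ]
side plug_knob 0.51 [348. 146.] [ 0.4305 -0.3016  0.112 ]
side stand 0.56 [321. 175.] [ 0.5018 -0.2795  0.    ]
side stand 0.17 [275. 207.] [ 0.5685 -0.0391  0.    ]
side well 0.58 [275. 208.] [0.5133 0.1044 0.1   ]
side breaker 0.6 [289. 221.] [0.5058 0.0078 0.    ]
side handle_tip 0.49 [296. 176.] [0.4964 0.0002 0.142 ]
side plug_tip 0.74 [370. 182.] [ 0.3459 -0.2888  0.01  ]
side plug_tip 0.62 [364. 170.] [ 0.3802 -0.3586  0.01  ]
side plug_tip 0.59 [346. 175.] [ 0.4254 -0.2947  0.01  ]
side tee_plug 0.5 [303. 170.] [ 0.5619 -0.2732  0.01  ]
side ball_plug 0.65 [323. 171.] [ 0.502  -0.2927  0.01  ]
```

View pics/scene0.png

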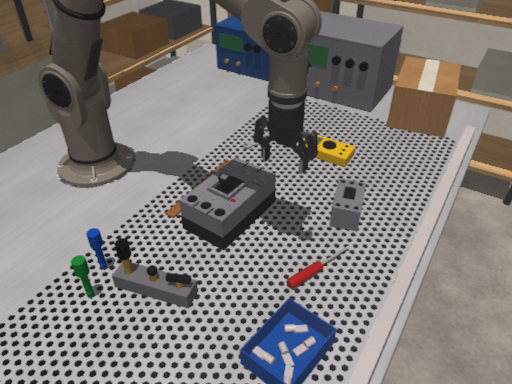

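View pics/side0.png

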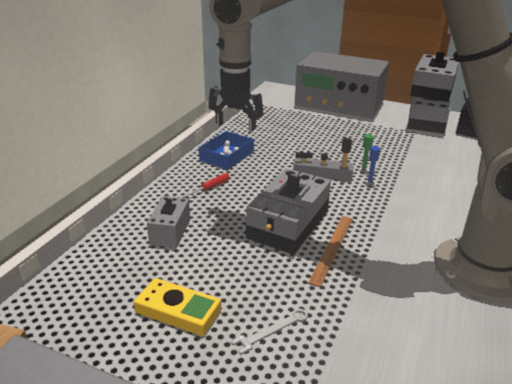

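The black-knob plug shows in scene at (123,249) and in side at (347,146), near world (0.435, -0.298). The blue and green look-alikes stand beside it. The brass button is on the breaker's +y end, at (269,226) in side. I'll move over the plug.

```bash
python3 -m pendant '[[0.06,-0.025,-0.02,0,0],[0.06,-0.025,-0.02,0,0],[0.06,-0.025,-0.02,0,0],[0.06,-0.025,-0.02,0,0],[0.06,-0.025,-0.02,0,0],[0.06,-0.025,-0.02,0,0],[0.06,-0.025,-0.02,0,0],[0.06,-0.025,-0.02,0,0],[0.06,-0.025,-0.02,0,0],[0.06,-0.025,-0.02,0,0],[0.06,-0.025,-0.02,0,0],[0.06,-0.025,-0.02,0,0]]' 60
python3 -m pendant '[[0.06,0,0,0,0],[0.06,0,0,0,0]]'
cat > look.py <<'E'
from h import *
import sys
np.set_printoptions(precision=4,suppress=True)
o=bot.get_obs();print(o["t"],np.array(o["eef_pos"]),np.array(o["tool_rot"]))
p,d,m=cam("wrist"); cv2.imwrite(f"pics/{sys.argv[1]}.png",p)
for a in sys.argv[2:]:
    k,z=a.split(":")
    for r in bot.pinpoint(k,"wrist")[:3]: print(k,round(r["score"],2),np.round(r["at"]),px2w(m,r["at"],float(z)))
E
python3 look.py w1 plug_knob:.112 stand:0 plug_tip:.01 ball_plug:.01 tee_plug:.01
```

```text
t: 1.9
eef_pos: [0.4338, -0.3011, 0.405]
tool_rot: [0.0, 0.707, 0.707, 0.0]
contact_force: [-0.1, 0.0, 0.3]
gripper_width: 0.705
grasp_force: 0.0
t: 2.07
eef_pos: [0.4336, -0.3017, 0.405]
tool_rot: [0.0, 0.709, 0.706, -0.0]
contact_force: [-0.1, 0.3, 1.1]
gripper_width: 0.7
grasp_force: 0.0
2.0667 [ 0.4336 -0.3017  0.405 ] [ 0.0003  0.7087  0.7055 -0.0001]
plug_knob 0.74 [215. 254.] [ 0.3857 -0.3745  0.112 ]
plug_knob 0.6 [261. 181.] [ 0.4351 -0.2948  0.112 ]
plug_knob 0.56 [177. 183.] [ 0.3528 -0.2963  0.112 ]
stand 0.72 [308. 153.] [ 0.4995 -0.2864  0.    ]
plug_tip 0.72 [229. 215.] [ 0.3902 -0.3709  0.01  ]
plug_tip 0.6 [194. 163.] [ 0.3473 -0.2966  0.01  ]
ball_plug 0.82 [311. 153.] [ 0.5016 -0.2842  0.01  ]
tee_plug 0.68 [361. 143.] [ 0.5661 -0.272   0.01  ]
```

View pics/w1.png

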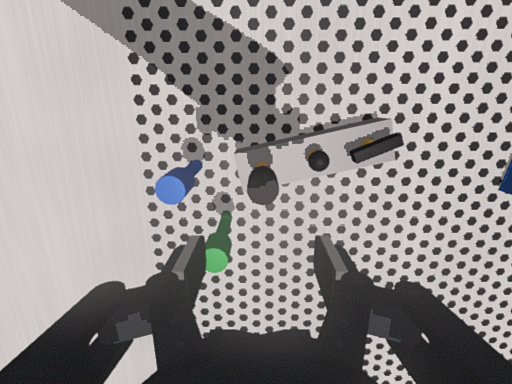

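```bash
python3 -m pendant '[[0.06,0.006,0.0025,0.034,0],[0.06,0,0,0.034,0],[0.06,0,0,0.034,0],[0.06,0,0,0.02,0],[0.06,0,0,0.014,0],[0.06,0,0,0,0]]' 50
python3 -m pendant '[[0.02,0,0,0,0],[0.02,0,0,0,0],[0.02,0,0,0,0],[0.02,0,0,0,0],[0.02,0,0,0,0],[0.02,0,0,0,0]]'
python3 -m pendant '[[0.02,0,0,0,0],[0.02,0,0,-0.01,0],[0.02,0,0,-0.02,0],[0.02,0,0,-0.02,0],[0.02,0,0,0,0]]'
```

```text
t: 2.87
eef_pos: [0.437, -0.2926, 0.2657]
tool_rot: [-0.003, 0.706, 0.708, -0.001]
contact_force: [-0.8, 1.1, -1.3]
gripper_width: 0.697
grasp_force: 0.0
t: 3.37
eef_pos: [0.4379, -0.2943, 0.27]
tool_rot: [0.001, 0.707, 0.707, 0.0]
contact_force: [-1.4, 0.6, 6.9]
gripper_width: 0.336
grasp_force: 49.2
t: 3.78
eef_pos: [0.4386, -0.2948, 0.3226]
tool_rot: [0.003, 0.707, 0.707, 0.001]
contact_force: [0.5, -0.9, -2.4]
gripper_width: 0.336
grasp_force: 50.7
```

```bash
python3 -m pendant '[[0.02,0,0,-0.034,0],[0.02,0,0,-0.034,0],[0.02,0,0,-0.034,0],[0.02,0,0,-0.034,0],[0.02,0,0,0,0],[0.02,0,0,0,0]]'
python3 -m pendant '[[0.02,0.03,0.006,0,0],[0.02,0.03,0.006,0,0],[0.02,0.03,0.006,0,0],[0.02,0.03,0.006,0,0],[0.02,0.03,0.006,0,0],[0.02,0.03,0.006,0,0],[0.02,0.03,0.006,0,0],[0.02,0.03,0.006,0,0],[0.02,0.03,0.006,0,0],[0.02,0.03,0.006,0,0],[0.02,0.03,0.006,0,0],[0.02,0.02,0.006,0,0]]'
python3 -m pendant '[[0.02,0,0,0,0],[0.02,0,0,0,0],[0.02,0,0,0,0]]'
python3 look.py w2 well:.1 breaker:0 handle_tip:.142 plug_tip:.2
```

```text
t: 4.28
eef_pos: [0.4376, -0.2941, 0.4563]
tool_rot: [0.002, 0.707, 0.707, 0.001]
contact_force: [-0.2, 0.2, -2.1]
gripper_width: 0.339
grasp_force: 50.9
t: 5.28
eef_pos: [0.5088, 0.0592, 0.4524]
tool_rot: [-0.002, 0.706, 0.708, -0.001]
contact_force: [0.7, 0.8, -2.1]
gripper_width: 0.337
grasp_force: 50.8
t: 5.53
eef_pos: [0.509, 0.0552, 0.453]
tool_rot: [-0.001, 0.707, 0.707, -0.001]
contact_force: [0.3, 0.0, -2.1]
gripper_width: 0.338
grasp_force: 50.8
5.5333 [0.509  0.0552 0.453 ] [-0.0008  0.7073  0.7069 -0.0015]
well 0.71 [259. 129.] [0.508  0.1062 0.1   ]
breaker 0.64 [259. 180.] [0.5066 0.02   0.    ]
handle_tip 0.83 [254. 230.] [0.502  0.0007 0.142 ]
plug_tip 0.97 [260. 200.] [0.5083 0.0556 0.2   ]
plug_tip 0.64 [178. 341.] [ 0.4264 -0.0936  0.2   ]
```

View pics/w2.png

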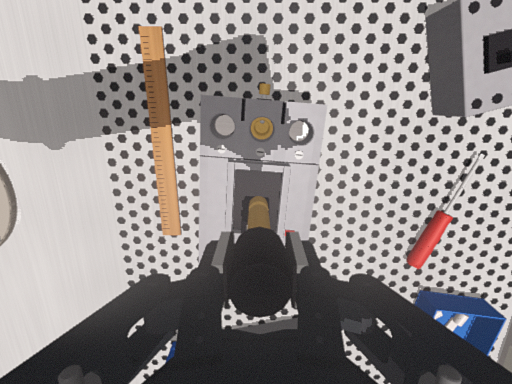

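The three well mouths show at about (223,125), (262,128) and (301,131), with the button at (264,89). I'll refine these from the depth image.

```bash
python3 - <<'E'
from h import *
np.set_printoptions(precision=4,suppress=True)
p,d,m=cam("wrist")
v,u=np.mgrid[100:156,195:330]
P=np.array([[dep2w(m,(b,a),d[a,b]) for b in range(195,330)] for a in range(100,156)])
Z=P[...,2]; print("top z",np.median(Z[(Z>.09)&(Z<.11)]))
h=((Z<np.median(Z[(Z>.09)&(Z<.11)])-.004)&(d[100:156,195:330]>0)).astype(np.uint8)
n,l,s,c=cv2.connectedComponentsWithStats(h)
for i in range(1,n):
    if s[i][4]>60:
        ys,xs=np.where(l==i); (e,r)=cv2.minEnclosingCircle(np.stack([xs,ys],1).astype(np.float32))
        print(s[i],px2w(m,np.array(e)+[195,100],.1),r)
g=cv2.cvtColor(p,cv2.COLOR_BGR2GRAY)
big=cv2.resize(p[80:220,195:330],None,fx=4,fy=4,interpolation=cv2.INTER_CUBIC); cv2.imwrite("pics/c1.png",big)
hsv=cv2.cvtColor(p,cv2.COLOR_BGR2HSV)
br=((hsv[...,0]>8)&(hsv[...,0]<30)&(hsv[...,1]>110)).astype(np.uint8)
n,l,s,c=cv2.connectedComponentsWithStats(br[80:230,200:320])
for i in range(1,n):
    if s[i][4]>25: print("brass",s[i],c[i]+[200,80],px2w(m,c[i]+[200,80],.1))
E
```

```text
top z 0.09995881855935823
[  0   0   5  56 232] [0.4384 0.1084 0.1   ] 27.572731018066406
[ 77   0  58  56 544] [0.5561 0.1082 0.1   ] 39.604393005371094
[ 15  14  24  25 466] [0.4661 0.1101 0.1   ] 12.419411659240723
[ 54  17  24  25 461] [0.5105 0.1067 0.1   ] 12.179557800292969
[ 93  20  24  25 459] [0.5549 0.1033 0.1   ] 12.302253723144531
brass [ 58   3  11  12 107] [262.5514  88.4766] [0.5129 0.1499 0.1   ]
brass [ 50  37  22  22 362] [260.2293 127.9503] [0.5103 0.1078 0.1   ]
brass [ 48 117  22  31 499] [258.018  213.4689] [0.5074 0.0034 0.1   ]
```

View pics/c1.png

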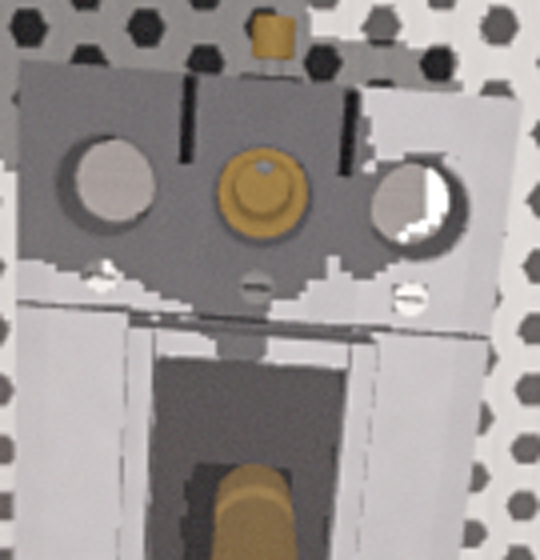

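```bash
python3 - <<'E'
from h import *
np.set_printoptions(precision=1,suppress=True,linewidth=200)
p,d,m=cam("wrist"); o=bot.get_obs(); print(o["eef_pos"])
for v in (122,128,134): print([round(float(dep2w(m,(u,v),d[v,u])[2]*1000)) for u in range(246,278)])
print([round(float(dep2w(m,(260,v),d[v,260])[2]*1000)) for v in range(112,144)])
E
```

```text
[0.5 0.1 0.5]
[100, 99, 99, 99, 99, 82, 83, 83, 84, 82, 45, 45, 46, 68, 72, 73, 71, 46, 48, 48, 81, 82, 81, 82, 50, 99, 100, 100, 100, 100, 99, 100]
[99, 100, 101, 74, 82, 83, 82, 72, 44, 46, 46, 45, 47, 45, 47, 46, 45, 46, 45, 47, 45, 60, 82, 82, 81, 83, 87, 100, 98, 100, 100, 100]
[100, 100, 100, 98, 87, 72, 82, 84, 82, 81, 82, 76, 69, 66, 65, 66, 68, 72, 80, 82, 82, 82, 81, 82, 77, 91, 100, 99, 99, 102, 102, 100]
[99, 99, 98, 100, 98, 84, 82, 83, 82, 71, 72, 69, 46, 47, 46, 46, 47, 47, 46, 47, 47, 51, 65, 78, 82, 81, 81, 73, 82, 93, 99, 101]
```

```bash
python3 -m pendant '[[0.02,0.0255,0.001,0,0],[0.02,0.0255,0.001,0,0],[0.02,0,0,0.025,0],[0.02,0,0,0.025,0],[0.02,0,0,0.025,0],[0.02,0,0,0.005,0],[0.02,0,0,0,0],[0.02,0,0,0,0]]'
python3 look.py w3 plug_tip:.115 well:.1
```

```text
t: 6.55
eef_pos: [0.512, 0.1069, 0.3756]
tool_rot: [0.0, 0.707, 0.707, 0.0]
contact_force: [1.2, -0.3, -1.4]
gripper_width: 0.335
grasp_force: 50.7
6.55 [0.512  0.1069 0.3756] [0.0002 0.7072 0.707  0.0004]
plug_tip 0.7 [262. 204.] [0.5144 0.1016 0.115 ]
well 0.85 [255. 194.] [0.5077 0.1057 0.1   ]
```

View pics/w3.png

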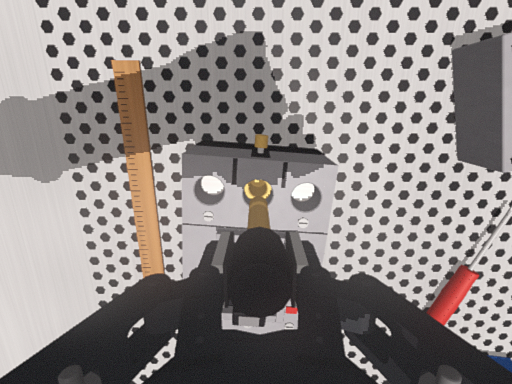

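```bash
python3 -m pendant '[[0.02,0,-0.0008,0.01,0],[0.02,0,0,0.01,0],[0.02,0,0,0.01,0],[0.02,0,0,0,0]]'
python3 -m pendant '[[0.02,0,0,0.003,0],[0.02,0,0,0.002,0],[0.02,0,0,0,0]]'
python3 -m pendant '[[0.02,0,0,0.002,0],[0.02,0,0,0.002,0],[0.02,0,0,0,0]]'
```

```text
t: 7.03
eef_pos: [0.5097, 0.1067, 0.3421]
tool_rot: [-0.001, 0.707, 0.707, -0.002]
contact_force: [-0.4, 0.3, -1.7]
gripper_width: 0.336
grasp_force: 50.7
t: 7.28
eef_pos: [0.5108, 0.1072, 0.3395]
tool_rot: [-0.0, 0.707, 0.707, 0.0]
contact_force: [-0.6, 0.6, -0.5]
gripper_width: 0.341
grasp_force: 50.7
t: 7.53
eef_pos: [0.511, 0.1078, 0.336]
tool_rot: [0.0, 0.707, 0.707, 0.001]
contact_force: [1.6, 3.2, -2.4]
gripper_width: 0.336
grasp_force: 50.6
```

```bash
python3 -m pendant '[[0.02,0.0003,0,0.002,0],[0.02,0,0,0.002,0],[0.02,0,0,0,0]]'
python3 -m pendant '[[0.02,0,0,0.002,0],[0.02,0,0,0.002,0],[0.02,0,0,0,0]]'
python3 -m pendant '[[0.02,0,0,0.002,0],[0.02,0,0,0,0]]'
```

```text
t: 7.78
eef_pos: [0.511, 0.1079, 0.3317]
tool_rot: [0.0, 0.707, 0.707, 0.001]
contact_force: [1.2, 3.1, -2.4]
gripper_width: 0.34
grasp_force: 50.7
t: 8.03
eef_pos: [0.5109, 0.1078, 0.3276]
tool_rot: [0.0, 0.707, 0.707, 0.001]
contact_force: [2.2, 5.9, -2.6]
gripper_width: 0.338
grasp_force: 50.8
t: 8.2
eef_pos: [0.511, 0.1078, 0.3258]
tool_rot: [0.0, 0.707, 0.707, 0.001]
contact_force: [2.4, 5.1, -0.3]
gripper_width: 0.339
grasp_force: 51.0
```

```bash
python3 -m pendant '[[0.02,0.0003,0.0002,0.002,0],[0.02,0,0,0.002,0],[0.02,0,0,0,0]]'
python3 -m pendant '[[0.02,0,0,0.002,0],[0.02,0,0,0.001,0],[0.02,0,0,0,0]]'
python3 -m pendant '[[0.02,0,0,0.002,0],[0.02,0,0,0.001,0],[0.02,0,0,0,0]]'
```

```text
t: 8.45
eef_pos: [0.5112, 0.1081, 0.322]
tool_rot: [0.0, 0.707, 0.707, 0.001]
contact_force: [0.4, 4.6, 2.8]
gripper_width: 0.339
grasp_force: 51.3
t: 8.7
eef_pos: [0.5112, 0.108, 0.3191]
tool_rot: [0.0, 0.707, 0.707, 0.001]
contact_force: [-0.1, 5.1, 3.9]
gripper_width: 0.339
grasp_force: 51.3
t: 8.95
eef_pos: [0.5112, 0.1081, 0.3161]
tool_rot: [0.0, 0.707, 0.707, 0.001]
contact_force: [0.7, 5.1, 3.3]
gripper_width: 0.335
grasp_force: 51.3
```

```bash
python3 -m pendant '[[0.02,0,0,0.002,0],[0.02,0,0,0.002,0],[0.02,0,0,0.001,0],[0.02,0,0,0,0]]'
python3 -m pendant '[[0.02,0,0,0.001,0],[0.02,0,0,0.001,0],[0.02,0,0,0,0]]'
python3 -m pendant '[[0.02,0,0,0.001,0],[0.02,0,0,0.001,0],[0.02,0,0,0,0]]'
```

```text
t: 9.28
eef_pos: [0.5111, 0.1082, 0.3111]
tool_rot: [0.0, 0.707, 0.707, 0.001]
contact_force: [0.1, 5.6, 5.5]
gripper_width: 0.336
grasp_force: 51.4
t: 9.53
eef_pos: [0.511, 0.1082, 0.3088]
tool_rot: [-0.0, 0.707, 0.707, 0.001]
contact_force: [2.2, 6.0, 0.0]
gripper_width: 0.338
grasp_force: 51.0
t: 9.78
eef_pos: [0.511, 0.1082, 0.3067]
tool_rot: [-0.0, 0.707, 0.707, 0.001]
contact_force: [0.9, 6.5, 0.2]
gripper_width: 0.338
grasp_force: 51.0
```

Force dropped, so the groove is entering. I'll continue in 1 mm steps to the floor.

```bash
python3 -m pendant '[[0.02,0,0,0.001,0],[0.02,0,0,0,0]]'
python3 -m pendant '[[0.02,0,0,0.001,0],[0.02,0,0,0,0]]'
```

```text
t: 9.95
eef_pos: [0.5111, 0.1082, 0.3062]
tool_rot: [-0.0, 0.707, 0.707, 0.001]
contact_force: [0.3, 5.9, 5.7]
gripper_width: 0.34
grasp_force: 51.8
t: 10.12
eef_pos: [0.5112, 0.1083, 0.3061]
tool_rot: [0.0, 0.707, 0.707, 0.001]
contact_force: [-2.3, 4.1, 13.9]
gripper_width: 0.337
grasp_force: 52.9
```

Hard stop at 0.3061 with about 14 N, so the plug is home. I'll ease off and release.

```bash
python3 -m pendant '[[0.02,0,0,-0.001,0],[0.02,0,0,0,0],[0.05,0,0,0,0],[0.06,0,0,0,0],[0.06,0,0,0,0],[0.06,0,0,0,0],[0.06,0,0,0,0]]'
python3 -m pendant '[[0.06,0,0,-0.03,0],[0.06,0,0,-0.03,0],[0.06,0,0,-0.03,0],[0.06,0,0,-0.01,0],[0.06,0,0,0,0],[0.06,0,0,0,0]]'
python3 - <<'E'
from h import *
np.set_printoptions(precision=4,suppress=True)
for n in("side","wrist"):
    p,d,m=cam(n)
    a=w2px(m,[.513,.15,.09]).astype(int) if n=="side" else np.array([256,220])
    w=40 if n=="side" else 110
    c=p[max(0,a[1]-w):a[1]+w,a[0]-w:a[0]+w]
    cv2.imwrite(f"pics/r_{n}.png",cv2.resize(c,(440,440),interpolation=cv2.INTER_CUBIC))
    for k,z in (("plug_knob",.148),("handle_tip",.142)):
        for r in bot.pinpoint(k,n)[:2]: print(n,k,r["score"],px2w(m,r["at"],z),np.round(r["at"]))
cv2.imwrite("pics/rel.png",np.hstack([cv2.imread("pics/r_side.png"),cv2.imread("pics/r_wrist.png")])[:,:, :][:, :][0:440][:, 0:880] if 0 else cv2.resize(np.hstack([cv2.imread("pics/r_side.png"),cv2.imread("pics/r_wrist.png")]),(800,400)))
E
```

```text
t: 10.7
eef_pos: [0.5108, 0.107, 0.3054]
tool_rot: [-0.0, 0.707, 0.707, -0.001]
contact_force: [1.3, 0.6, -0.4]
gripper_width: 0.703
grasp_force: 0.0
t: 11.2
eef_pos: [0.5108, 0.1074, 0.4055]
tool_rot: [0.0, 0.707, 0.707, 0.0]
contact_force: [-0.8, -0.3, -0.4]
gripper_width: 0.701
grasp_force: 0.0
side plug_knob 0.79 [0.5211 0.0902 0.148 ] [275. 188.]
side plug_knob 0.6 [ 0.3678 -0.2792  0.148 ] [368. 142.]
side handle_tip 0.78 [ 0.502  -0.0037  0.142 ] [295. 175.]
wrist plug_knob 0.93 [0.5109 0.1027 0.148 ] [261. 205.]
wrist handle_tip 0.66 [0.5025 0.0017 0.142 ] [252. 299.]
wrist handle_tip 0.39 [0.6912 0.0547 0.142 ] [455. 251.]
```

View pics/rel.png

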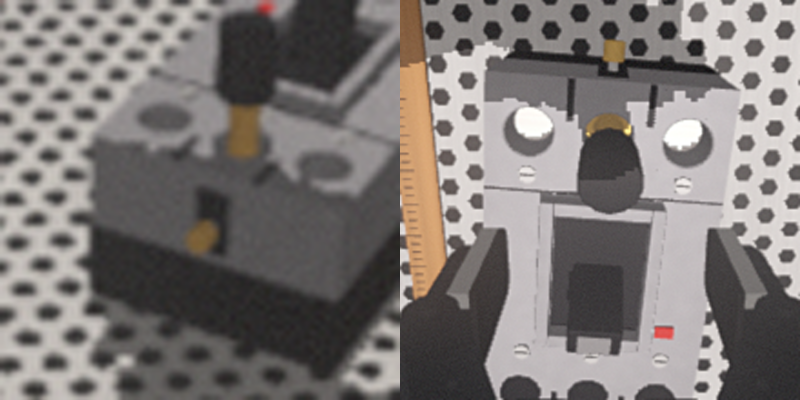

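The plug stands in the middle well with the handle still off. I'll close the jaws, go behind the handle, and lower.

```bash
python3 -m pendant '[[0,-0.031,-0.0018,0,0],[0,-0.031,-0.0018,0,0],[0,-0.031,-0.0018,0,0],[0,-0.031,-0.0018,0,0],[0,-0.031,-0.0018,0,0],[0,0,0,0,0],[0,0,0,0,0],[0,0,0,0.035,0],[0,0,0,0.035,0],[0,0,0,0.03,0],[0,0,0,0.009,0],[0,0,0,0,0]]'
python3 -m pendant '[[0,0.008,0,0,0],[0,0.008,0,0,0],[0,0.008,0,0,0],[0,0,0,0,0]]'
```

```text
t: 12.5
eef_pos: [0.501, -0.0462, 0.2944]
tool_rot: [-0.002, 0.706, 0.708, -0.002]
contact_force: [0.3, 0.3, 0.2]
gripper_width: -0.003
grasp_force: 0.0
t: 12.83
eef_pos: [0.5026, -0.0207, 0.2983]
tool_rot: [0.001, 0.706, 0.708, 0.002]
contact_force: [-0.2, -0.5, -0.3]
gripper_width: -0.0
grasp_force: 0.0
```

```bash
python3 -m pendant '[[0,0.005,0,0.002,0],[0,0.005,0,0,0],[0,0.005,0,0,0],[0,0.005,0,0,0],[0,0,0,0,0]]'
python3 -m pendant '[[0,0.004,0,0,0],[0,0.004,0,0,0],[0,0.003,0,0,0],[0,0,0,0,0]]'
```

```text
t: 13.25
eef_pos: [0.5026, -0.0036, 0.2956]
tool_rot: [0.001, 0.707, 0.707, 0.001]
contact_force: [0.8, -3.5, 2.2]
gripper_width: 0.002
grasp_force: 1.3
t: 13.58
eef_pos: [0.5027, 0.0069, 0.2956]
tool_rot: [0.001, 0.707, 0.707, 0.001]
contact_force: [1.0, -4.6, 5.4]
gripper_width: 0.0
grasp_force: 2.5
```

```bash
python3 -m pendant '[[0,0.003,0,0,0],[0,0.003,0,0,0],[0,0,0,0,0]]'
python3 -m pendant '[[0,0.003,0,0,0],[0,0.002,0,0,0],[0,0,0,0,0]]'
```

```text
t: 13.83
eef_pos: [0.5029, 0.0129, 0.2956]
tool_rot: [0.001, 0.707, 0.707, 0.001]
contact_force: [2.4, -3.5, 4.2]
gripper_width: 0.006
grasp_force: 2.6
t: 14.08
eef_pos: [0.503, 0.0166, 0.2954]
tool_rot: [0.002, 0.708, 0.706, 0.0]
contact_force: [4.1, -7.9, 3.2]
gripper_width: -0.0
grasp_force: 4.1
```

```bash
python3 -m pendant '[[0,0.002,0,0,0],[0,0.001,0,0,0],[0,0,0,0,0]]'
python3 -m pendant '[[0,-0.01,0,0,0],[0,-0.02,0,-0.01,0],[0,-0.01,0,-0.035,0],[0,0,0,-0.035,0],[0,0,0,-0.035,0],[0,0,0,-0.02,0],[0,-0.02,0,0,0],[0,0,0,0,0]]'
python3 look.py w4 plug_knob:.148 handle_tip:.142
python3 - <<'E'
from h import *
p,d,m=cam("side"); c=w2px(m,[.51,.06,.1]).astype(int)
a=cv2.resize(p[c[1]-70:c[1]+50,c[0]-60:c[0]+60],(400,400),interpolation=cv2.INTER_CUBIC)
b=cv2.resize(cv2.imread("pics/w4.png")[20:310,120:410],(400,400))
cv2.imwrite("pics/fin.png",np.hstack([a,b]))
for r in bot.pinpoint("handle_tip","side")[:1]: print(px2w(m,r["at"],.142))
E
```

```text
t: 14.33
eef_pos: [0.503, 0.0174, 0.2954]
tool_rot: [0.003, 0.709, 0.706, -0.001]
contact_force: [3.9, -15.1, 3.2]
gripper_width: 0.0
grasp_force: 7.5
t: 15.0
eef_pos: [0.5018, -0.0408, 0.4311]
tool_rot: [0.001, 0.708, 0.706, 0.001]
contact_force: [0.1, -0.9, -0.7]
gripper_width: -0.001
grasp_force: 0.0
15.0 [ 0.5018 -0.0408  0.4311] [0.0011 0.708  0.7062 0.0006]
plug_knob 0.88 [270.  13.] [0.5111 0.1059 0.148 ]
handle_tip 0.97 [263.  94.] [0.5058 0.0459 0.142 ]
[0.5042248  0.03741801 0.142     ]
```

View pics/fin.png

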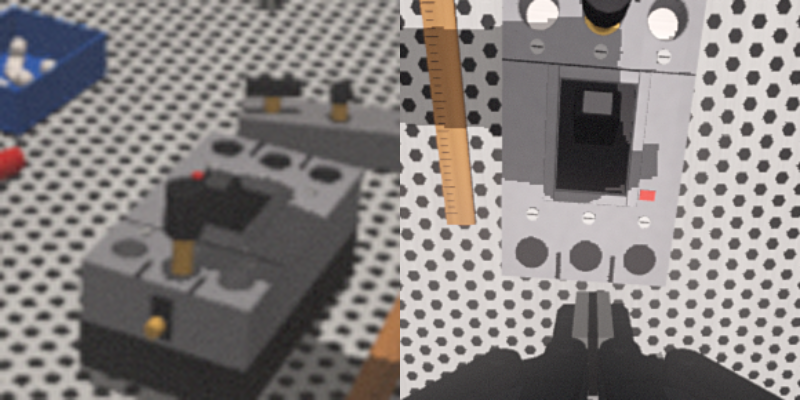

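The handle tip is 24 mm towards the wells, at the hard stop, and the plug stands upright in the well. Nothing is touching the robot.

```bash
python3 -c "from station import bot; print(bot.hand_in())"
```

```text
the job is handed in; nothing more can be done
None
```

I pushed the round-knob plug home in the middle well and threw the handle fully on, then handed the job in at about 15 s on the robot's clock; the hand-in gave no verdict. The plug met the socket floor at about 14 N, well under 3 kg, the force drop just before it fits the plunger entering the groove (the plunger value itself could not be read), and the robot was clear of everything.

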